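Uncover the probe guide and hold the probe centred in it

ROBOT

A 6-joint arm with a two-finger parallel gripper is mounted at the origin on the work surface. World frame = base frame: x ahead of the robot, y to its left, z up, the work surface at z = 0. Lengths are in m, angles in degrees, forces in N, time in s.
With the tool pointing down it reaches from about 0.325 to 1 m from the base axis. Payload 5.1 kg.
Tool frame: the origin (TCP) lies where the fingers leave the gripper's body, on its centre line; the fingertips stand 73 mm ahead of it and the grasp point (between the pads) lies 54 mm ahead of it; z points along the fingers, y is the line along which they close (so a half turn about z gives the same grasp; the last joint's range is limited). The gripper opens to 85 mm and grips with 20 to 120 N. Pads are 22 mm wide; open, the fingers measure 114 mm over their backs; the gripper's body (76 mm by 85 mm) begins 54 mm behind the grasp point. The pads swing forward as they close: fully open they stand 13 mm farther back than shut.
Start: joints at [-68.044, 7.093, 94.555, -0, 78.352, -4.733], TCP at [0.292, -0.581, 0.304] pointing down, gripper open.
Joint ranges: [-149.61, 149.61], [-58.7, 133.49], [1.44, 155.28], [-77.14, 257.14], [18.33, 153.61], [-166.67, 166.67]. Speed limits (degrees/s): [147.25, 147.25, 180, 180, 180, 180].

INTERFACE

Orientations are given as [roll, pitch, yaw] about the fixed x, y, z axes, in that order (R = Rz(yaw) Ry(pitch) Rx(roll)).
In Python, from rig import monitor, cams, env gives the robot as it stands.
- The arm moves only by the tool move_arm, never from a script. Its argument "targets" is a list that holds one entry, the list of rows, each a list of 6 numbers: the shift along the tool's x, y, z in mm, then the turn, a rotation vector about the tool's x, y, z in units of 5 degrees (1.0 is 5 degrees). A call has 1 to 5 rows; each row shifts and turns the commanded pose from where the row before left it, along the tool's axes as they then stand; what a row does not reach is not made up. A row lasts 1/10 s, in which the tool goes at most 50 mm and 8.59 degrees, less where a joint would pass 70% of its speed; a pose out of reach is approached as far as the arm can. A call is refused whole if a number of a shift passes 50 or a number of a turn 1, either way. A call with a gripper value outside its range is refused whole. "gripper" is the opening, from 0 (shut) to 1 (fully open), set as the call begins (left out, the last holds). The fingers move at their own pace and stop on an object; the grip force is fixed at half the most. Time passes only in rows, so rows that do not move let the fingers close. It gives the time, the measured TCP pose, the force, the opening and the grip force at its end, in the units of the state.
- monitor.read_state(): the state, without advancing time (a new reading comes with each control period).
- cams.capture(name): name is "scene" or "side" or "wrist"; returns the picture (384x512x3 uint8, red, green, blue); there is no depth.
- cams.camera_params(name): a dict with "camera_matrix" (3x3 intrinsics, pixels), "k1" (the pictures are not rectified: a ray, as slopes to the right and down, at radius r is drawn at 1 + k1 r^2 times it, then the intrinsics apply), "T" (4x4, takes a point from camera to world coordinates); the wrist camera has in their place "hand_eye" (4x4, takes a point from camera to tool coordinates, whose origin is the TCP and whose axes are the flange's). Camera axes: x right, y down, z forward; pixel columns grow to the right and rows downward; lengths in m; the calibration is good to about 2 mm. A picture is of the moment at which its call begins: read the wrist's pose just before it. camera_params takes no time and is no camera call.
- env.sign_off(): hands the job in; it is judged then, once.
The state is a dict: "t": time; "joint_positions": joint angles; "dq": joint speeds; "joint_efforts": joint torques, N m; "eef_pos": TCP position; "orientation": TCP orientation; "contact_force": force on the tool from outside, world axes, zero at the start; "torque": the same for the moment, N m; "width": finger opening in m; "grip_force": force on a finger pad.
Only numpy, scipy, OpenCV 4.12 (cv2) and the standard library are available. Lean on these libraries where they do the work, as an engineer would, in place of code of your own. Each camera call takes 0.05 s, during which the arm holds its last target. There are 200 camera calls.

TASK

Lift the green dust hood off the guide stand and lower it astride the rail's bar, ridge along the bar near its middle, so that it hangs there by itself. Then take the probe by its blue grip out of its rack and lower its stem upright through the middle of the hole in the guide stand's top plate, without touching the stand, until the red band is half sunk in the hole. Finish there, still holding the probe steady and centred with nothing else carrying it; do not disturb the two boxes and the bottle.

Things in the scene. Friction and masses are not known exactly. Their poses are not given: they have to be found in the camera images.
- guide: Guide stand, fixed to the bench: white base 130 x 110 x 12 mm with a yellow lit disc at its middle, four steel posts (at x +-50, y +-40), aluminium top plate 120 (x) x 100 (y) x 12 mm, whose top is 110 mm above the bench and underside 98 mm. Origin: centre of the underside of the base, on the hole's axis; z up.
- guide_hole (a point): Centre of the hole's mouth in the top face of the guide stand's plate (110 mm above the bench). The hole is round, vertical, 22 mm in diameter, in the middle of the plate and right through it; below it is free down to the base (top at 12 mm). Covered by the hood at the start.
- hood: Green rigid roof (upside-down V), 120 g, loose on the guide stand's plate: two panels 4 mm thick, 70 wide (y), 33 degrees to the vertical, ridge along its y, 72 mm above the feet; feet at x +-48 mm. On the ridge an orange grip fin 12 mm thick (x), 36 long (y), free from 76 to 112 mm above the feet. Origin: under the ridge at foot height (110 mm above the bench at the start); z up.
- hood_seat (a point): Point on the hood's middle plane, 54 mm above its feet and 18 mm under the ridge, through which the axis of the rail's bar passes (along the hood's y) when the hood hangs seated on the bar.
- rail: Rail, fixed to the bench: steel bar of 16 mm diameter along the rail's own y, its axis 160 mm above the bench, on two posts of 14 mm diameter at y = +-130 mm with round feet of 60 mm. Origin: on the bench under the middle of the bar; z up. It may stand left or right of the guide stand.
- rail_mid (a point): Middle of the bar of the rail, on its axis (160 mm above the bench); axes as the rail's.
- rack: Grey block 60 x 60 x 60 mm fixed to the bench, with a vertical hole of 10 mm diameter, 55 mm deep, in the middle of its top. Origin: centre of its underside; z up. It stands on the other side of the guide stand from the rail.
- probe: Probe, 60 g (may vary), standing upright and loose in the rack's hole, its tip 5 mm above the bench: a steel stem of 8 mm diameter, 100 mm long, with a red band from 65 to 75 mm above its tip, and on top a blue square grip 20 x 20 mm (sides along the probe's x and y) from 100 to 145 mm above the tip. Origin: the tip; z up along the stem.
- probe_band (a point): Middle of the red band on the probe's axis, 70 mm above its tip. To end level with the top face of the guide stand's plate.
- probe_tip (a point): Lower end of the probe's stem, on its axis.
- white_box: White slide box, 85 x 55 x 30 mm, loose; to be left alone. Origin: centre of its underside.
- red_box: Red slide box, 60 x 80 x 25 mm, loose; to be left alone. Origin: centre of its underside.
- oil: Small amber bottle with a black cap, 34 mm diameter, 70 mm high, loose; to be left alone. Origin: centre of its underside.
Not all that is in view belongs to the job. There is more than one size of the guide; the job needs the middle-sized.

How it is judged (in metres and radians):
On the way, in this order (a step that is already met when the one before it is completed fails the run):
1. the hood, held in the fingers, is lowered onto the bar of the rail (contact force between the fingers and hood above 1 N and horizontal distance between hood_seat and rail_mid below 0.085 m and x of hood_seat in the frame of rail_mid between -0.012 and 0.012 m and z of hood_seat in the frame of rail_mid between -0.012 and 0.015 m), for 0.05 s.
2. the hood is let go and hangs astride the bar (x of hood_seat in the frame of rail_mid between -0.008 and 0.008 m and y of hood_seat in the frame of rail_mid between -0.08 and 0.08 m and z of hood_seat in the frame of rail_mid between -0.008 and 0.008 m and angle between the y axis of hood and the y axis of rail, either way round below 0.12 rad and angle between hood's own z axis and vertical below 0.3 rad and contact force between the fingers and hood below 0.05 N and contact force between hood and rail above 0.3 N and linear speed of hood below 0.03 m/s), for 0.2 s.
3. the probe, held in the fingers, is out of its rack with its tip above the guide hole (contact force between the fingers and probe above 1 N and horizontal distance between probe_tip and guide_hole below 0.011 m and height (world z) of probe_tip above 0.1 m), for 0.05 s.
At the end, for the whole second after the job is handed in: Hood hangs free and at rest: seat point within 8 mm of the bar axis, 80 mm of its middle, ridge within 0.12 rad of it, tilt < 0.3. Probe held still, not touching the stand: band within 4 mm of the hole axis and 7 mm of the plate top, tip within 5 mm of the axis, tilt < 0.08 rad (all of step 2 and horizontal distance between probe_band and guide_hole below 0.004 m and horizontal distance between probe_tip and guide_hole below 0.005 m and z of probe_band in the frame of guide_hole between -0.007 and 0.007 m and angle between probe's own z axis and vertical below 0.08 rad and contact force between the fingers and probe above 1 N and contact force between probe and guide below 0.1 N and linear speed of probe below 0.02 m/s); the arm keeps its last pose, push and grip.
It fails at once if the probe touches the guide stand (contact force between probe and guide above 0.3 N).
It fails at once if a box or the bottle is disturbed (moved more than 15 mm) (distance of any of white_box, red_box, oil from where it was at the start of the episode above 0.015 m).
It also fails if it takes over 58 s, if anything falls off the work surface, if the arm or the gripper's body presses on something with over 40 N, if the wrist force passes 120 N, or if a joint passes its speed limit or range.

## Working session

There is one attempt and no reset: what is moved stays moved. The work goes in short steps, Python scripts to look and compute and a tool call to move; the robot and the scene stay as the last step left them, time stands still between calls to the robot, and variables do not carry over. Pictures are saved under pics/ and viewed, at most 10 in all, crops included, and the job is handed in when it is done.

Besides the shell and the picture viewer there is one more tool, called after "Request:" as name(argument=value, ...), one argument or row to a line, values as JSON. move_arm: Moves the arm, as the interface text tells. Its arguments: {"type":"object","properties":{"targets":{"type":"array"},"gripper":{"type":"number"}},"required":["targets"]}

```bash
ls; mkdir -p pics; python3 - <<'E'
from rig import monitor,cams,env
import cv2,numpy as np
np.set_printoptions(precision=4,suppress=True)
s=monitor.read_state();print(s)
a=cams.capture("scene");b=cams.capture("side")
for n,i in(("scene",a),("side",b)):
    cv2.imwrite(f"pics/{n}0.png",cv2.resize(i[:,:,::-1],(800,600),interpolation=cv2.INTER_CUBIC)); np.save(f"{n}0.npy",i)
for n in("scene","side","wrist"):
    print(n,cams.camera_params(n))
E
```

```text
pics
{'t': 0.0, 'joint_positions': array([-68.0451,   7.1328,  94.6331,  -0.0009,  78.3533,  -4.735 ]), 'dq': array([ 0.0208, -0.0233, -0.0231, -0.0049,  0.0924, -0.1125]), 'joint_efforts': array([  0.001 , -42.3608, -36.5447,   0.0001,   0.007 ,  -0.    ]), 'eef_pos': array([ 0.2917, -0.5803,  0.3027]), 'orientation': array([-179.8812,   -0.009 ,   26.69  ]), 'contact_force': array([ 1.3571,  0.1904, -0.0191]), 'torque': array([ 0.0476, -0.0227, -0.0692]), 'grip_force': 0.0, 'width': 0.085333080198349}
scene {'camera_matrix': array([[493.0273,   0.    , 249.3415],
       [  0.    , 493.0273, 189.8281],
       [  0.    ,   0.    ,   1.    ]]), 'k1': -0.010526019467510236, 'T': array([[ 0.7845,  0.4775, -0.3958,  1.0369],
       [ 0.6201, -0.6165,  0.4852, -0.6001],
       [-0.0123, -0.6261, -0.7797,  1.0749],
       [ 0.    ,  0.    ,  0.    ,  1.    ]])}
side {'camera_matrix': array([[437.1416,   0.    , 255.359 ],
       [  0.    , 437.1416, 193.0963],
       [  0.    ,   0.    ,   1.    ]]), 'k1': -0.047101904889497795, 'T': array([[-0.9956, -0.0654,  0.0672,  0.4714],
       [-0.0935,  0.6386, -0.7638,  0.7428],
       [ 0.0071, -0.7668, -0.6419,  0.7491],
       [ 0.    ,  0.    ,  0.    ,  1.    ]])}
wrist {'camera_matrix': array([[330.0158,   0.    , 256.6906],
       [  0.    , 330.0158, 189.3906],
       [  0.    ,   0.    ,   1.    ]]), 'k1': 0.01500171321783012, 'hand_eye': array([[-0.0002, -0.9468, -0.3217,  0.0831],
       [ 1.    , -0.    , -0.0006,  0.0002],
       [ 0.0005, -0.3217,  0.9468, -0.069 ],
       [ 0.    ,  0.    ,  0.    ,  1.    ]])}
```

View pics/scene0.png

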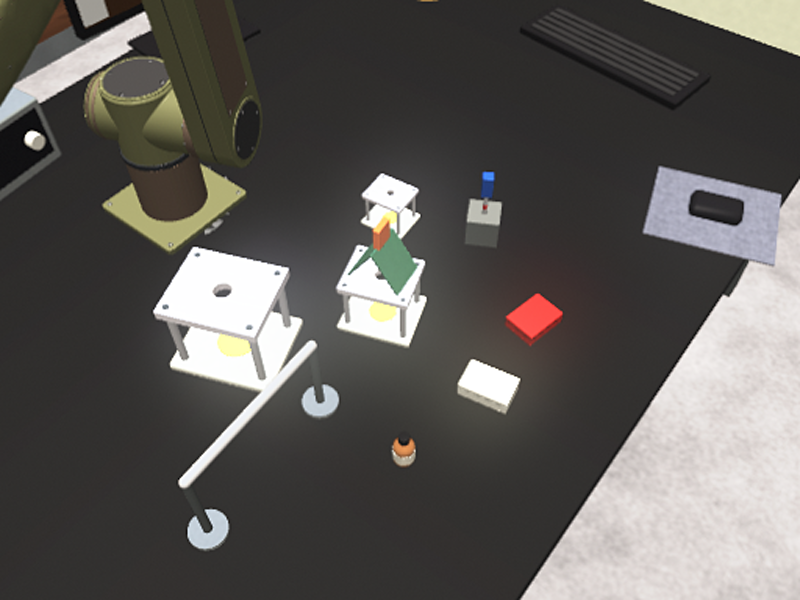

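View pics/side0.png

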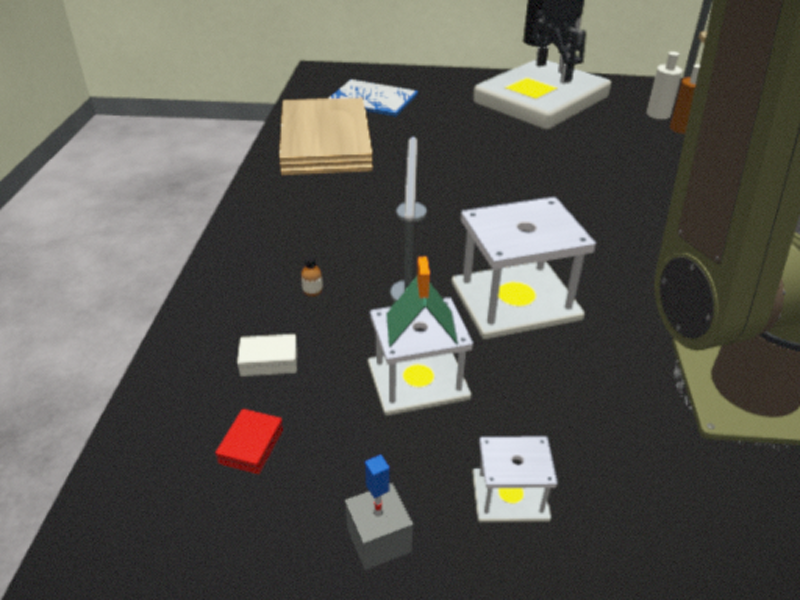

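The scene picture shows the hooded middle guide near (382,280), the rail bar from (314,345) to (184,483) and the probe in its rack at (488,185). The side picture shows the fin at (423,262), the bar from (412,140) to (409,215) and the probe at (377,463).

```bash
cat > h.py <<'E'
import numpy as np,cv2
from scipy.spatial.transform import Rotation as R
from rig import monitor,cams,env
np.set_printoptions(precision=4,suppress=True)
S=1.5625
def ray(p,uv,und=True):
    K=p["camera_matrix"];d=np.array([(uv[0]-K[0,2])/K[0,0],(uv[1]-K[1,2])/K[1,1]])
    x=d.copy()
    for _ in range(8): x=d/(1+p["k1"]*(x@x))
    return np.array([x[0],x[1],1.])
def plane(p,T,uv,z):
    r=T[:3,:3]@ray(p,uv);o=T[:3,3];return o+r*(z-o[2])/r[2]
def proj(p,T,X):
    c=np.linalg.inv(T)@np.append(X,1);x=c[:2]/c[2];x=x*(1+p["k1"]*(x@x));K=p["camera_matrix"]
    return np.array([K[0,0]*x[0]+K[0,2],K[1,1]*x[1]+K[1,2]])
def wristT(s=None):
    s=s or monitor.read_state();T=np.eye(4);T[:3,:3]=R.from_euler("xyz",s["orientation"],degrees=True).as_matrix();T[:3,3]=s["eef_pos"]
    return T@cams.camera_params("wrist")["hand_eye"]
def pl(name,u,v,z):
    p=cams.camera_params(name);return plane(p,p["T"],(u/S,v/S),z)
E
cat >a.py <<'E'
from h import *
def show(t,l):
    for n,u,v,z in l: print(t,n,pl(n,u,v,z)[:2])
show("plate corners",[("scene",354,249,.11),("scene",424,262,.11),("scene",408,300,.11),("scene",338,288,.11),
("side",371,311,.11),("side",454,302,.11),("side",470,344,.11),("side",381,356,.11)])
show("base c",[("scene",409,342,.012),("scene",338,328,.012),("scene",427,294,.012),("side",387,409,.012),("side",469,396,.012)])
show("disc",[("scene",383,311,.012),("side",419,376,.012)])
show("fin top",[("scene",383,222,.222),("side",423,260,.222)])
show("bar ends top",[("scene",314,345,.16),("scene",184,483,.16),("side",412,140,.16),("side",409,215,.16)])
show("feet",[("scene",320,400,.004),("scene",208,529,.004),("side",411,211,.004),("side",403,291,.004)])
show("grip top",[("scene",489,174,.15),("side",376,462,.15)])
show("rack top",[("scene",485,208,.06),("side",379,513,.06)])
show("boxes/oil",[("scene",534,316,.025),("side",250,437,.025),("scene",489,382,.03),("side",267,347,.03),("scene",404,440,.07),("side",311,264,.07)])
E
python3 a.py
```

```text
plate corners scene [0.4353 0.0446]
plate corners scene [0.5465 0.0936]
plate corners scene [0.5746 0.013 ]
plate corners scene [ 0.4697 -0.0368]
plate corners side [0.5763 0.007 ]
plate corners side [ 0.4584 -0.0253]
plate corners side [0.4339 0.0616]
plate corners side [0.5516 0.0968]
base c scene [0.5842 0.0044]
base c scene [ 0.4701 -0.0469]
base c scene [0.546  0.1067]
base c side [0.5433 0.1031]
base c side [0.428  0.0668]
disc scene [0.5081 0.0292]
disc side [0.5028 0.0342]
fin top scene [0.5044 0.0402]
fin top side [0.5035 0.0284]
bar ends top scene [ 0.5415 -0.1686]
bar ends top scene [ 0.554  -0.4323]
bar ends top side [ 0.5531 -0.4326]
bar ends top side [ 0.5373 -0.1731]
feet scene [ 0.537 -0.17 ]
feet scene [ 0.5526 -0.4309]
feet side [ 0.552  -0.4309]
feet side [ 0.5452 -0.1734]
grip top scene [0.534  0.3003]
grip top side [0.5336 0.2982]
rack top scene [0.5309 0.3058]
rack top side [0.531  0.3024]
boxes/oil scene [0.7254 0.1712]
boxes/oil side [0.7191 0.1821]
boxes/oil scene [0.7401 0.0103]
boxes/oil side [0.7362 0.0142]
boxes/oil scene [ 0.7093 -0.1718]
boxes/oil side [ 0.6967 -0.1474]
```

```bash
cat > plan.py <<'E'
# plan.py x y z yaw n : rows from measured pose to tool-down target
from h import *; import sys
x,y,z,yaw=map(float,sys.argv[1:5]);n=int(sys.argv[5])
s=monitor.read_state();A=R.from_euler("xyz",s["orientation"],degrees=True);B=R.from_euler("xyz",[180,0,yaw],degrees=True)
if len(sys.argv)>6: A=R.from_euler("xyz",[180,0,float(sys.argv[6])],degrees=True)
w=(A.inv()*B).as_rotvec();d=(np.array([x,y,z])-s["eef_pos"])/n
print("max/row mm",np.linalg.norm(d)*1e3,"turn",np.rad2deg(w)/n/5, "err total mm world",d*n*1e3)
C=A;acc=np.zeros(3);out=[];tr=[float(round(v,2)) for v in np.rad2deg(w)/n/5]
for i in range(n):
    want=d*(i+1)*1e3-acc; l=np.round(C.inv().apply(want),0 if n>2 else 1);acc+=C.apply(l)
    out.append([float(v) for v in l]+tr);C=C*R.from_rotvec(np.deg2rad(np.array(tr)*5))
for i in range(0,n,5): print(str(out[i:i+5]).replace(".0,",",").replace(" ",""))
E
python3 plan.py 0.504 0.033 0.37 110 20
```

```text
max/row mm 32.62661372575746 turn [-0.0008 -0.0008 -0.8331] err total mm world [212.2404 613.3796  67.2147]
[[23,-23,-3,-0,-0,-0.83],[25,-21,-4,-0,-0,-0.83],[26,-19,-3,-0,-0,-0.83],[28,-17,-3,-0,-0,-0.83],[29,-15,-4,-0,-0,-0.83]]
[[29,-13,-3,-0,-0,-0.83],[31,-10,-3,-0,-0,-0.83],[31,-9,-4,-0,-0,-0.83],[32,-6,-3,-0,-0,-0.83],[32,-4,-3,-0,-0,-0.83]]
[[33,-1,-3,-0,-0,-0.83],[32,0,-4,-0,-0,-0.83],[33,3,-3,-0,-0,-0.83],[32,6,-3,-0,-0,-0.83],[31,8,-4,-0,-0,-0.83]]
[[31,10,-3,-0,-0,-0.83],[30,12,-3,-0,-0,-0.83],[29,14,-4,-0,-0,-0.83],[28,17,-3,-0,-0,-0.83],[27,18,-3,-0,-0,-0.83]]
```

Request:
move_arm(
  targets=[
    [[23, -23, -3, 0, 0, -0.83], [25, -21, -4, 0, 0, -0.83], [26, -19, -3, 0, 0, -0.83], [28, -17, -3, 0, 0, -0.83], [29, -15, -4, 0, 0, -0.83]],
  ],
  gripper=1,
)

```text
t: 0.6
eef_pos: [0.3451, -0.4254, 0.3202]
orientation: [-179.9, -0.0, 47.6]
contact_force: [-0.3, -0.2, -0.7]
width: 0.0853
grip_force: 0.0
```

Request:
move_arm(
  targets=[
    [[29, -13, -3, 0, 0, -0.83], [31, -10, -3, 0, 0, -0.83], [31, -9, -4, 0, 0, -0.83], [32, -6, -3, 0, 0, -0.83], [32, -4, -3, 0, 0, -0.83]],
  ],
)

```text
t: 1.1
eef_pos: [0.3979, -0.2729, 0.3366]
orientation: [-180.0, -0.0, 68.3]
contact_force: [0.2, -0.9, -0.1]
width: 0.0858
grip_force: 0.0
```

Request:
move_arm(
  targets=[
    [[33, -1, -3, 0, 0, -0.83], [32, 0, -4, 0, 0, -0.83], [33, 3, -3, 0, 0, -0.83], [32, 6, -3, 0, 0, -0.83], [31, 8, -4, 0, 0, -0.83]],
  ],
)

```text
t: 1.6
eef_pos: [0.4513, -0.1193, 0.3535]
orientation: [-180.0, -0.0, 89.1]
contact_force: [0.5, -0.2, 0.8]
width: 0.0859
grip_force: 0.0
```

Request:
move_arm(
  targets=[
    [[31, 10, -3, 0, 0, -0.83], [30, 12, -3, 0, 0, -0.83], [29, 14, -4, 0, 0, -0.83], [28, 17, -3, 0, 0, -0.83], [27, 18, -3, 0, 0, -0.83]],
  ],
)

```text
t: 2.1
eef_pos: [0.5039, 0.0343, 0.3696]
orientation: [-180.0, -0.0, 109.9]
contact_force: [0.8, -0.2, 0.0]
width: 0.0853
grip_force: 0.0
```

Request:
move_arm(
  targets=[
    [[0, 0, 0, 0, 0, 0], [0, 0, 0, 0, 0, 0]],
  ],
)

```text
t: 2.3
eef_pos: [0.5036, 0.0333, 0.3694]
orientation: [-179.9, 0.0, 109.7]
contact_force: [-0.7, -0.2, 0.6]
width: 0.0854
grip_force: 0.0
```

```bash
cat > look.py <<'E'
from h import *; import sys
s=monitor.read_state();i=cams.capture("wrist");n=sys.argv[1];np.savez(f"{n}.npz",i=i,T=wristT(s))
print(s["t"],s["eef_pos"],s["orientation"],s["contact_force"],s["width"],s["grip_force"])
cv2.imwrite(f"pics/{n}.png",cv2.resize(i[:,:,::-1],(800,600),interpolation=cv2.INTER_CUBIC))
E
python3 look.py w1
```

```text
2.3 [0.5036 0.0333 0.3694] [-179.9303    0.0004  109.7368] [-0.677  -0.2007  0.62  ] 0.08544078937473948 0.0
```

View pics/w1.png

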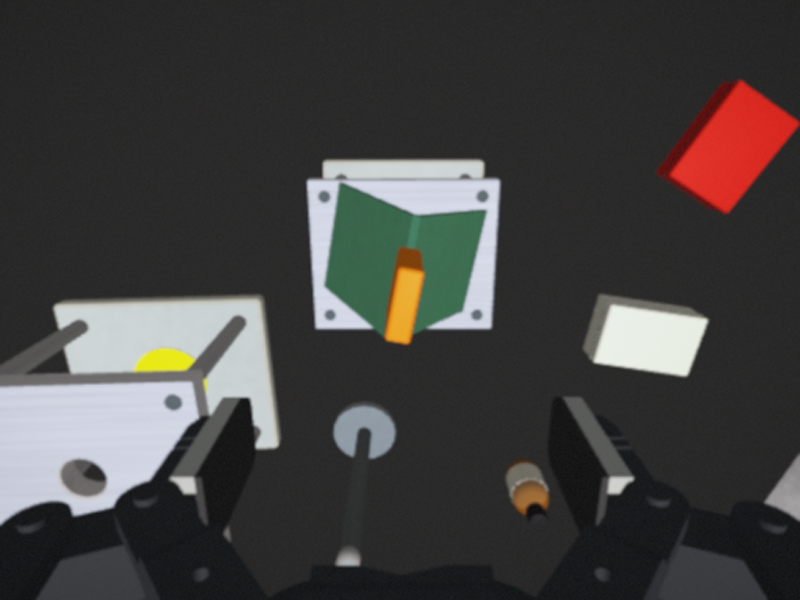

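The wrist picture shows the plate square to the tool (screws at (324,197), (483,197), (477,315), (330,315)) and the hood a few degrees turned, its fin top between (399,265), (425,268), (411,344) and (385,341).

```bash
cat >b.py <<'E'
from h import *
d=np.load("w1.npz");p=cams.camera_params("wrist");T=d["T"]
f=lambda pts,z:np.array([plane(p,T,(u/S,v/S),z)[:2] for u,v in pts])
F=f([(399,265),(425,268),(411,344),(385,341)],.222);print(F,F.mean(0))
a=(F[0]+F[1]-F[2]-F[3])/2;print(np.linalg.norm(a),np.degrees(np.arctan2(a[1],a[0])), np.linalg.norm(F[0]-F[1]))
G=f([(324,197),(483,197),(477,315),(330,315)],.11);print(G,G.mean(0))
for i,j in((0,1),(3,2),(0,3),(1,2)): v=G[j]-G[i];print(np.linalg.norm(v),np.degrees(np.arctan2(v[1],v[0])))
H=f([(341,184),(486,210),(462,310),(325,286)],.114);print(H,H.mean(0))
print(f([(365,432)],.004))
E
python3 b.py
```

```text
[[0.4949 0.055 ]
 [0.506  0.0576]
 [0.5127 0.0217]
 [0.501  0.019 ]] [0.5036 0.0383]
0.036513406354224225 100.02152148425488 0.011391081621515801
[[ 0.4452  0.0518]
 [ 0.5396  0.0857]
 [ 0.5665  0.0107]
 [ 0.4723 -0.0231]] [0.5059 0.0313]
0.10031096095708102 19.734264377662736
0.1000818787220448 19.755039316828306
0.07963488085418387 -70.105576381566
0.0795982811988728 -70.27040377252602
[[ 0.4531  0.0637]
 [ 0.5437  0.0791]
 [ 0.5546  0.0119]
 [ 0.4632 -0.003 ]] [0.5037 0.0379]
[[ 0.5394 -0.1716]]
```

```bash
python3 plan.py 0.5036 0.0382 0.258 100 5
```

```text
max/row mm 22.303019879693135 turn [-0.0026  0.0003  0.3867] err total mm world [   0.0608    5.5462 -111.3771]
[[1,0,22,-0,0,0.39],[1,1,23,-0,0,0.39],[1,0,22,-0,0,0.39],[1,0,22,-0,0,0.39],[1,1,22,-0,0,0.39]]
```

Request:
move_arm(
  targets=[
    [[1, 0, 18, 0, 0, 0.39], [1, 0, 18, 0, 0, 0.39], [1, 0, 17, 0, 0, 0.39], [1, 0, 17, 0, 0, 0.39], [1, 1, 0, 0, 0, 0.39]],
  ],
)

```text
t: 2.85
eef_pos: [0.5017, 0.0366, 0.2963]
orientation: [-179.7, -0.1, 99.7]
contact_force: [-0.6, 0.2, -0.8]
width: 0.0855
grip_force: 0.0
```

Request:
move_arm(
  targets=[
    [[0, 0, 20, 0, 0, 0], [0, 0, 20, 0, 0, 0], [0, 0, 0, 0, 0, 0], [0, 0, 0, 0, 0, 0]],
  ],
)

```text
t: 3.25
eef_pos: [0.5031, 0.037, 0.2598]
orientation: [-179.9, -0.0, 99.8]
contact_force: [0.5, 1.2, 1.2]
width: 0.0857
grip_force: 0.0
```

```bash
python3 plan.py 0.5036 0.0382 0.258 100 1;python3 look.py w2
```

```text
max/row mm 2.196100270413963 turn [-0.0106 -0.0012 -0.0321] err total mm world [ 0.5002  1.1773 -1.7851]
[[1.1,0.7,1.8,-0.01,-0,-0.03]]
3.25 [0.5031 0.037  0.2598] [-179.9468   -0.006    99.8397] [0.5215 1.1711 1.2234] 0.08571442017300929 0.0
```

View pics/w2.png

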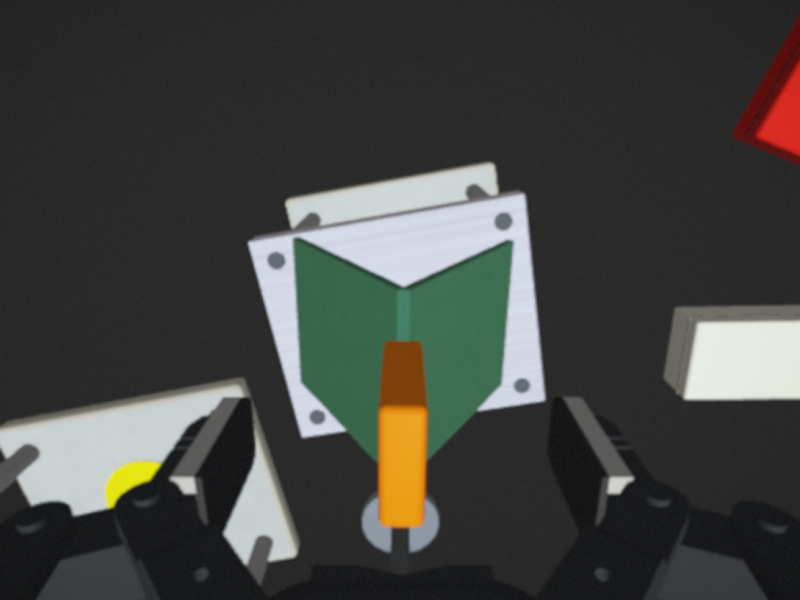

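The fin stands centred between the pads at column ~403 and parallel to them, so I close.

Request:
move_arm(
  targets=[
    [[1, 0.5, 2, 0, 0, 0], [0, 0, 0, 0, 0, 0], [0, 0, 0, 0, 0, 0], [0, 0, 0, 0, 0, 0], [0, 0, 0, 0, 0, 0]],
  ],
  gripper=0,
)

```text
t: 3.8
eef_pos: [0.5038, 0.039, 0.2581]
orientation: [180.0, 0.0, 99.9]
contact_force: [-1.8, -0.9, 1.3]
width: 0.0122
grip_force: 1.4
```

Request:
move_arm(
  targets=[
    [[0, 0, 0, 0, 0, 0], [0, 0, 0, 0, 0, 0], [0, 0, 0, 0, 0, 0], [0, 0, 0, 0, 0, 0]],
  ],
)

```text
t: 4.2
eef_pos: [0.5038, 0.039, 0.258]
orientation: [180.0, -0.0, 99.9]
contact_force: [0.5, -0.7, 0.1]
width: 0.0114
grip_force: 59.5
```

Request:
move_arm(
  targets=[
    [[0, 0, -15, 0, 0, 0], [0, 0, -25, 0, 0, 0], [0, 0, -25, 0, 0, 0], [0, 0, -25, 0, 0, 0], [0, 0, -15, 0, 0, 0]],
  ],
)

```text
t: 4.7
eef_pos: [0.5042, 0.0389, 0.3662]
orientation: [179.8, 0.0, 99.9]
contact_force: [1.0, -0.1, -1.0]
width: 0.0112
grip_force: 59.3
```

```bash
python3 plan.py 0.546 -0.30 0.362 93 15
```

```text
max/row mm 22.76946715791463 turn [0.0028 0.0004 0.0925] err total mm world [  41.8121 -338.9465   -4.2366]
[[-23,-1,0,0,0,0.09],[-22,-1,1,0,0,0.09],[-23,-1,-0,0,0,0.09],[-23,-1,0,0,0,0.09],[-23,0,0,0,0,0.09]]
[[-23,-0,1,0,0,0.09],[-22,-0,0,0,0,0.09],[-23,-0,0,0,0,0.09],[-23,0,1,0,0,0.09],[-23,0,-0,0,0,0.09]]
[[-22,1,0,0,0,0.09],[-23,1,1,0,0,0.09],[-23,1,-0,0,0,0.09],[-23,1,0,0,0,0.09],[-22,1,0,0,0,0.09]]
```

Request:
move_arm(
  targets=[
    [[-23, -1, 0, 0, 0, 0.09], [-22, -1, 0, 0, 0, 0.09], [-23, -1, 0, 0, 0, 0.09], [-23, -1, 0, 0, 0, 0.09], [-23, 0, 0, 0, 0, 0.09]],
  ],
)

```text
t: 5.2
eef_pos: [0.5176, -0.0751, 0.363]
orientation: [-180.0, -0.0, 97.7]
contact_force: [0.9, -0.2, -1.2]
width: 0.0114
grip_force: 59.3
```

Request:
move_arm(
  targets=[
    [[-23, 0, 0, 0, 0, 0.09], [-22, 0, 0, 0, 0, 0.09], [-23, 0, 0, 0, 0, 0.09], [-23, 0, 0, 0, 0, 0.09], [-23, 0, 0, 0, 0, 0.09]],
  ],
)

```text
t: 5.7
eef_pos: [0.5311, -0.1884, 0.3629]
orientation: [-180.0, -0.0, 95.4]
contact_force: [0.3, 0.2, -1.5]
width: 0.0114
grip_force: 59.3
```

Request:
move_arm(
  targets=[
    [[-22, 1, 0, 0, 0, 0.09], [-23, 1, 0, 0, 0, 0.09], [-23, 1, 0, 0, 0, 0.09], [-23, 1, 0, 0, 0, 0.09], [-22, 1, 0, 0, 0, 0.09]],
  ],
)

```text
t: 6.2
eef_pos: [0.5451, -0.3008, 0.3628]
orientation: [-180.0, -0.0, 93.2]
contact_force: [0.5, 0.3, -1.0]
width: 0.0116
grip_force: 59.3
```

Request:
move_arm(
  targets=[
    [[0, 0, 0, 0, 0, 0], [0, 0, 0, 0, 0, 0]],
  ],
)

```text
t: 6.4
eef_pos: [0.545, -0.3001, 0.3626]
orientation: [-180.0, -0.1, 93.1]
contact_force: [0.3, -0.1, -1.5]
width: 0.0115
grip_force: 59.2
```

```bash
python3 look.py w3
```

```text
6.4 [ 0.545  -0.3001  0.3626] [-179.9668   -0.0529   93.1424] [ 0.3181 -0.091  -1.5222] 0.011539585854514776 59.24953758716583
```

View pics/w3.png

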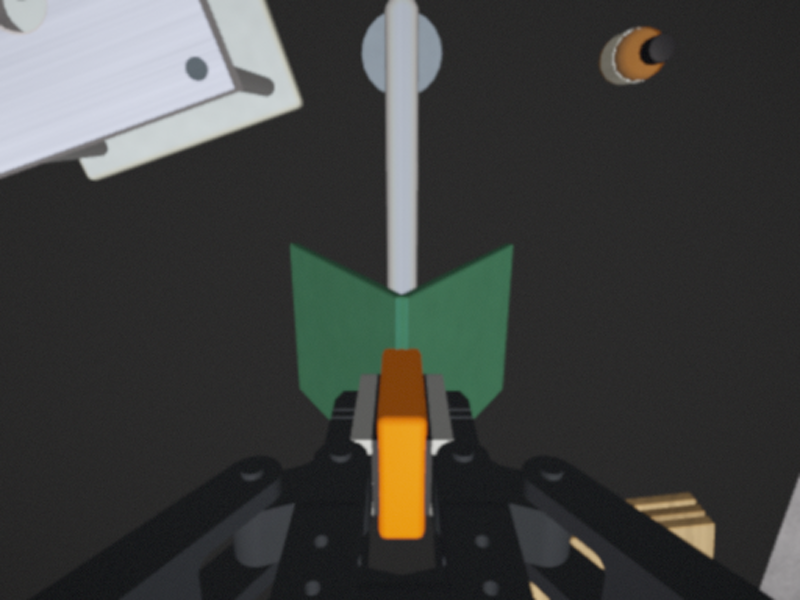

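The bar runs straight on from the ridge in the picture (both at column ~401), so the hood is aligned and I lower it.

Request:
move_arm(
  targets=[
    [[0, 0, 15, 0, 0, 0], [0, 0, 25, 0, 0, 0], [0, 0, 25, 0, 0, 0], [0, 0, 20, 0, 0, 0], [0, 0, 10, 0, 0, 0]],
  ],
)

```text
t: 6.95
eef_pos: [0.544, -0.2982, 0.2642]
orientation: [-179.8, -0.2, 93.2]
contact_force: [-0.7, 0.3, -1.0]
width: 0.0112
grip_force: 59.3
```

Request:
move_arm(
  targets=[
    [[0, 0, 3, 0, 0, 0], [0, 0, 3, 0, 0, 0], [0, 0, 2, 0, 0, 0], [0, 0, 1, 0, 0, 0], [0, 0, 0, 0, 0, 0]],
  ],
)

```text
t: 7.45
eef_pos: [0.5453, -0.2999, 0.2596]
orientation: [179.9, 0.0, 93.2]
contact_force: [0.2, -0.3, -1.6]
width: 0.0115
grip_force: 59.3
```

Request:
move_arm(
  targets=[
    [[0, 0, 2, 0, 0, 0], [0, 0, 1, 0, 0, 0], [0, 0, 1, 0, 0, 0], [0, 0, 0, 0, 0, 0], [0, 0, 0, 0, 0, 0]],
  ],
)

```text
t: 7.95
eef_pos: [0.5451, -0.2997, 0.2548]
orientation: [-180.0, -0.0, 93.2]
contact_force: [-0.5, 0.0, -1.0]
width: 0.0114
grip_force: 59.3
```

Request:
move_arm(
  targets=[
    [[0, 0, 1, 0, 0, 0], [0, 0, 1, 0, 0, 0], [0, 0, 0, 0, 0, 0], [0, 0, 0, 0, 0, 0]],
  ],
)

```text
t: 8.35
eef_pos: [0.5452, -0.2998, 0.254]
orientation: [180.0, 0.0, 93.2]
contact_force: [-1.9, 1.5, 5.8]
width: 0.0114
grip_force: 60.3
```

Contact at TCP z 0.254, as expected; release.

Request:
move_arm(
  targets=[
    [[0, 0, 0, 0, 0, 0], [0, 0, 0, 0, 0, 0], [0, 0, 0, 0, 0, 0], [0, 0, 0, 0, 0, 0], [0, 0, 0, 0, 0, 0]],
  ],
  gripper=0.6,
)

```text
t: 8.85
eef_pos: [0.5451, -0.2997, 0.2527]
orientation: [-180.0, -0.0, 93.2]
contact_force: [-0.0, -0.8, 0.1]
width: 0.0509
grip_force: 0.0
```

Request:
move_arm(
  targets=[
    [[0, 0, -10, 0, 0, 0], [0, 0, -20, 0, 0, 0], [0, 0, -20, 0, 0, 0], [0, 0, -25, 0, 0, 0], [0, 0, -25, 0, 0, 0]],
  ],
)

```text
t: 9.35
eef_pos: [0.545, -0.2997, 0.3546]
orientation: [180.0, 0.0, 93.2]
contact_force: [0.2, -0.4, 0.5]
width: 0.0515
grip_force: 0.0
```

```bash
python3 look.py w4; python3 - <<'E'
import cv2
from rig import cams
a=cv2.imread("pics/w4.png");s=cams.capture("scene")[:,:,::-1]
c=cv2.resize(s[180:330,90:240],(400,400),interpolation=cv2.INTER_CUBIC)
b=cv2.resize(a,(400,300));o=cv2.copyMakeBorder(b,0,100,0,0,0)
cv2.imwrite("pics/c4.png",cv2.hconcat([o,c]))
E
python3 plan.py 0.534 0.2995 0.36 110 20
```

```text
9.35 [ 0.545  -0.2997  0.3546] [179.9757   0.0166  93.1872] [ 0.1604 -0.4258  0.4582] 0.05147095355428393 0.0
max/row mm 30.00505016849704 turn [ 0.0038  0.0038 -0.1681] err total mm world [-12.3016 599.9742   0.9508]
[[30,1,-0,0,0,-0.17],[30,2,-0,0,0,-0.17],[30,2,-1,0,0,-0.17],[30,2,0,0,0,-0.17],[30,3,-0,0,0,-0.17]]
[[30,3,-0,0,0,-0.17],[29,4,-0,0,0,-0.17],[30,4,-1,0,0,-0.17],[30,4,0,0,0,-0.17],[29,5,-0,0,0,-0.17]]
[[30,6,-0,0,0,-0.17],[29,6,-0,0,0,-0.17],[29,6,-1,0,0,-0.17],[30,7,0,0,0,-0.17],[29,7,-0,0,0,-0.17]]
[[29,8,-0,0,0,-0.17],[29,8,-1,0,0,-0.17],[28,8,0,0,0,-0.17],[29,9,0,0,0,-0.17],[29,10,-0,0,0,-0.17]]
```

View pics/c4.png

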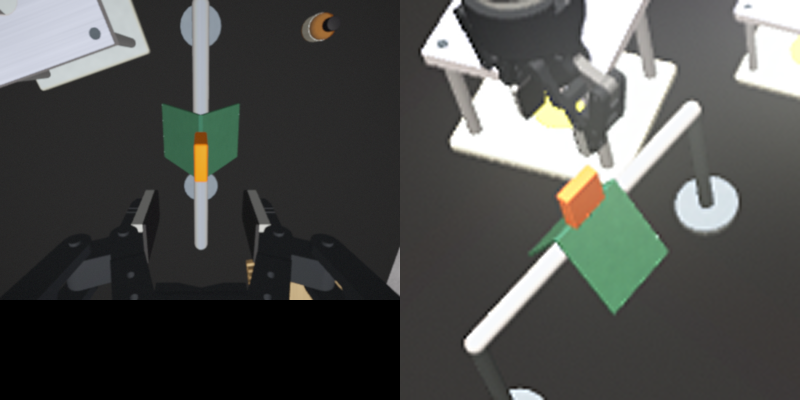

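The hood hangs astride the bar, upright and in line, in both views. On to the probe.

Request:
move_arm(
  targets=[
    [[30, 1, 0, 0, 0, -0.17], [30, 2, 0, 0, 0, -0.17], [30, 2, -1, 0, 0, -0.17], [30, 2, 0, 0, 0, -0.17], [30, 3, 0, 0, 0, -0.17]],
  ],
  gripper=1,
)

```text
t: 9.95
eef_pos: [0.5418, -0.1482, 0.3533]
orientation: [-180.0, -0.0, 97.5]
contact_force: [-0.4, 0.6, 0.9]
width: 0.0856
grip_force: 0.0
```

Request:
move_arm(
  targets=[
    [[30, 3, 0, 0, 0, -0.17], [29, 4, 0, 0, 0, -0.17], [30, 4, -1, 0, 0, -0.17], [30, 4, 0, 0, 0, -0.17], [29, 5, 0, 0, 0, -0.17]],
  ],
)

```text
t: 10.45
eef_pos: [0.5381, 0.0012, 0.3543]
orientation: [-180.0, -0.0, 101.7]
contact_force: [-0.3, 0.0, -0.1]
width: 0.0853
grip_force: 0.0
```

Request:
move_arm(
  targets=[
    [[30, 6, 0, 0, 0, -0.17], [29, 6, 0, 0, 0, -0.17], [29, 6, -1, 0, 0, -0.17], [30, 7, 0, 0, 0, -0.17], [29, 7, 0, 0, 0, -0.17]],
  ],
)

```text
t: 10.95
eef_pos: [0.5352, 0.1517, 0.3553]
orientation: [-180.0, -0.0, 106.0]
contact_force: [0.3, 0.1, -0.9]
width: 0.0853
grip_force: 0.0
```

Request:
move_arm(
  targets=[
    [[29, 8, 0, 0, 0, -0.17], [29, 8, -1, 0, 0, -0.17], [28, 8, 0, 0, 0, -0.17], [29, 9, 0, 0, 0, -0.17], [29, 10, 0, 0, 0, -0.17]],
  ],
)

```text
t: 11.45
eef_pos: [0.5325, 0.3018, 0.3562]
orientation: [-180.0, 0.0, 110.2]
contact_force: [-0.1, -0.0, -0.2]
width: 0.0852
grip_force: 0.0
```

Request:
move_arm(
  targets=[
    [[0, 0, 20, 0, 0, 0], [0, 0, 30, 0, 0, 0], [0, 0, 30, 0, 0, 0], [0, 0, 0, 0, 0, 0], [0, 0, 0, 0, 0, 0]],
  ],
)

```text
t: 11.95
eef_pos: [0.5327, 0.3005, 0.2764]
orientation: [-179.9, 0.0, 110.2]
contact_force: [-0.2, -0.6, -0.9]
width: 0.0853
grip_force: 0.0
```

```bash
python3 look.py w5
```

```text
11.95 [0.5327 0.3005 0.2764] [-179.9009    0.0075  110.1833] [-0.1609 -0.5708 -0.891 ] 0.08532550865530011 0.0
```

View pics/w5.png

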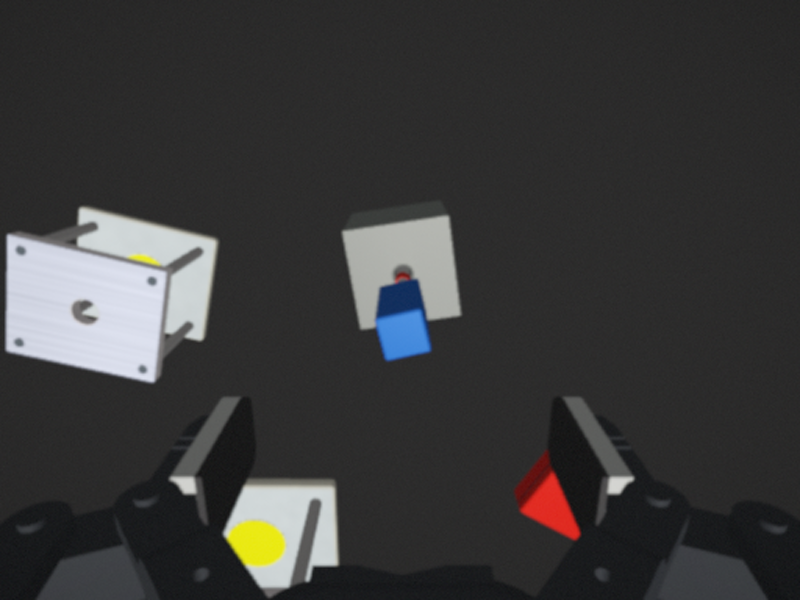

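The blue grip's top has corners (376,320), (421,309), (431,351) and (387,361), slightly turned against the tool, and the rack's top has (343,231), (449,215), (461,316) and (360,329).

```bash
cat >c.py <<'E'
from h import *
d=np.load("w5.npz");p=cams.camera_params("wrist");T=d["T"]
for pts,z in(([(376,320),(421,309),(431,351),(387,361)],.15),([(343,231),(449,215),(461,316),(360,329)],.06)):
    F=np.array([plane(p,T,(u/S,v/S),z)[:2] for u,v in pts]);print(F.mean(0))
    for i,j in((0,1),(3,2),(3,0),(2,1)): v=F[j]-F[i];print(np.linalg.norm(v),np.degrees(np.arctan2(v[1],v[0])))
E
python3 c.py; python3 plan.py 0.5334 0.2995 0.19 123 6
```

```text
[0.534  0.3001]
0.01885520921287752 34.84808675521032
0.018874432205009544 34.263463130331175
0.018884612172048065 123.37475862615995
0.019076677552739528 123.44439675699925
[0.534  0.2999]
0.059811503775264334 28.832619928997225
0.0606031368687673 28.09727541558184
0.059829142231885346 117.86096084854023
0.06059873818414512 118.61711202575876
max/row mm 14.692849324649803 turn [ 0.0026  0.0001 -0.4273] err total mm world [  0.0583  -1.3172 -88.1472]
[[-0,-0,15,0,0,-0.43],[-0,-0,14,0,0,-0.43],[-1,-0,15,0,0,-0.43],[0,-0,15,0,0,-0.43],[0,-1,14,0,0,-0.43]]
[[-0,0,15,0,0,-0.43]]
```

```bash
python3 plan.py 0.534 0.3001 0.21 123.9 5
```

```text
max/row mm 13.630837861223347 turn [ 0.0032  0.0001 -0.5488] err total mm world [  0.6583  -0.7172 -68.1472]
[[-0,0,14,0,0,-0.55],[-0,0,13,0,0,-0.55],[-1,0,14,0,0,-0.55],[0,0,14,0,0,-0.55],[0,0,13,0,0,-0.55]]
```

Request:
move_arm(
  targets=[
    [[0, 0, 14, 0, 0, -0.55], [0, 0, 13, 0, 0, -0.55], [-1, 0, 14, 0, 0, -0.55], [0, 0, 14, 0, 0, -0.55], [0, 0, 13, 0, 0, -0.55]],
  ],
)

```text
t: 12.5
eef_pos: [0.5347, 0.3002, 0.2114]
orientation: [179.7, 0.0, 124.0]
contact_force: [0.3, -0.1, 0.5]
width: 0.0855
grip_force: 0.0
```

Request:
move_arm(
  targets=[
    [[0, 0, 14, 0, 0, 0], [0, 0, 14, 0, 0, 0], [0, 0, 0, 0, 0, 0], [0, 0, 0, 0, 0, 0]],
  ],
)

```text
t: 12.9
eef_pos: [0.5335, 0.2998, 0.181]
orientation: [-180.0, -0.0, 123.9]
contact_force: [-0.2, 0.1, -0.6]
width: 0.0852
grip_force: 0.0
```

```bash
python3 plan.py 0.534 0.3001 0.182 123.9 1;python3 look.py w6
```

```text
max/row mm 1.151776801980209 turn [-0.0005 -0.0004  0.0025] err total mm world [0.5443 0.2838 0.9745]
[[-0.1,0.6,-1,-0,-0,0.0]]
12.9 [0.5335 0.2998 0.181 ] [-179.9975   -0.0019  123.9123] [-0.1956  0.1334 -0.5715] 0.08523665335267555 0.0
```

Request:
move_arm(
  targets=[
    [[0, 0.5, -1, 0, 0, 0], [0, 0, 0, 0, 0, 0], [0, 0, 0, 0, 0, 0], [0, 0, 0, 0, 0, 0], [0, 0, 0, 0, 0, 0]],
  ],
  gripper=0,
)

```text
t: 13.45
eef_pos: [0.5338, 0.3001, 0.1822]
orientation: [180.0, 0.0, 123.9]
contact_force: [-0.7, -0.1, 0.4]
width: 0.0195
grip_force: 58.4
```

Request:
move_arm(
  targets=[
    [[0, 0, 0, 0, 0, 0], [0, 0, 0, 0, 0, 0], [0, 0, 0, 0, 0, 0], [0, 0, 0, 0, 0, 0]],
  ],
)

```text
t: 13.85
eef_pos: [0.5338, 0.3001, 0.1822]
orientation: [180.0, 0.0, 123.9]
contact_force: [0.2, 0.7, 2.8]
width: 0.0193
grip_force: 58.6
```

Request:
move_arm(
  targets=[
    [[0, 0, -10, 0, 0, 0], [0, 0, -20, 0, 0, 0], [0, 0, -30, 0, 0, 0], [0, 0, -30, 0, 0, 0], [0, 0, -30, 0, 0, 0]],
  ],
)

```text
t: 14.35
eef_pos: [0.5336, 0.3, 0.3032]
orientation: [-180.0, -0.0, 123.9]
contact_force: [0.6, -0.7, -0.2]
width: 0.0195
grip_force: 59.0
```

Request:
move_arm(
  targets=[
    [[0, 0, -30, 0, 0, 0], [0, 0, -5, 0, 0, 0], [0, 0, 0, 0, 0, 0]],
  ],
)

```text
t: 14.65
eef_pos: [0.5341, 0.3002, 0.3382]
orientation: [179.9, 0.0, 123.9]
contact_force: [-0.7, -0.5, -0.5]
width: 0.0196
grip_force: 59.1
```

```bash
python3 plan.py 0.5059 0.0313 0.337 110 12
```

```text
max/row mm 22.53214202945993 turn [0.0025 0.0001 0.2323] err total mm world [ -28.1665 -268.912    -1.1821]
[[-17,-14,0,0,0,0.23],[-18,-15,0,0,0,0.23],[-18,-13,0,0,0,0.23],[-18,-14,0,0,0,0.23],[-18,-13,0,0,0,0.23]]
[[-19,-12,0,0,0,0.23],[-19,-13,0,0,0,0.23],[-19,-12,1,0,0,0.23],[-19,-11,-0,0,0,0.23],[-20,-11,-0,0,0,0.23]]
[[-20,-11,-0,0,0,0.23],[-20,-10,-0,0,0,0.23]]
```

Request:
move_arm(
  targets=[
    [[-17, -14, 0, 0, 0, 0.23], [-18, -15, 0, 0, 0, 0.23], [-18, -13, 0, 0, 0, 0.23], [-18, -14, 0, 0, 0, 0.23], [-18, -13, 0, 0, 0, 0.23]],
  ],
)

```text
t: 15.15
eef_pos: [0.5207, 0.187, 0.3337]
orientation: [-179.7, -0.1, 118.1]
contact_force: [0.5, 0.6, -0.6]
width: 0.0194
grip_force: 59.1
```

Request:
move_arm(
  targets=[
    [[-19, -12, 0, 0, 0, 0.23], [-19, -13, 0, 0, 0, 0.23], [-19, -12, 0, 0, 0, 0.23], [-19, -11, 0, 0, 0, 0.23], [-20, -11, 0, 0, 0, 0.23]],
  ],
)

```text
t: 15.65
eef_pos: [0.5095, 0.075, 0.3339]
orientation: [-179.8, -0.1, 112.4]
contact_force: [1.1, -0.8, -0.5]
width: 0.0192
grip_force: 59.1
```

Request:
move_arm(
  targets=[
    [[-20, -11, 0, 0, 0, 0.23], [-20, -10, 0, 0, 0, 0.23], [0, 0, 0, 0, 0, 0], [0, 0, 0, 0, 0, 0]],
  ],
)

```text
t: 16.05
eef_pos: [0.5054, 0.0309, 0.3348]
orientation: [-179.8, -0.1, 110.1]
contact_force: [-0.2, -0.4, -0.5]
width: 0.0197
grip_force: 59.1
```

```bash
python3 look.py w7; python3 - <<'E'
from h import *
s=monitor.read_state();p0=s["eef_pos"]
tip=np.array([p0[0],p0[1],p0[2]-.177]);hole=np.array([.5059,.0313,.11])
ims=[]
for n in("scene","side","wrist"):
    p=cams.camera_params(n);T=wristT() if n=="wrist" else p["T"]
    im=np.load("w7.npz")["i"] if n=="wrist" else cams.capture(n);np.save(n+"7.npy",im)
    a=proj(p,T,tip);h=proj(p,T,hole);b=proj(p,T,tip+[0,0,.07])
    c=((a+h)/2).astype(int) if n!="wrist" else (h).astype(int)
    r=33 if n!="wrist" else 66
    u0,v0=c[0]-r,c[1]-r
    cr=im[v0:v0+2*r,u0:u0+2*r,::-1];z=396/(2*r)
    ims.append(cv2.resize(cr,(396,396),interpolation=cv2.INTER_CUBIC))
    print(n,"crop origin",u0,v0,"zoom",z,"exp tip",(a-[u0,v0]+.5)*z,"hole",(h-[u0,v0]+.5)*z,"band",(b-[u0,v0]+.5)*z)
cv2.imwrite("pics/c7.png",cv2.hconcat(ims[:2]));cv2.imwrite("pics/d7.png",ims[2])
E
```

```text
16.05 [0.5054 0.0309 0.3348] [-179.8406   -0.0985  110.094 ] [-0.2379 -0.4412 -0.4679] 0.01966147530041338 59.10206973552704
scene crop origin 210 135 zoom 6.0 exp tip [205.4002 166.1865] hole [208.4458 241.9014] band [201.6732  48.3558]
side crop origin 235 166 zoom 6.0 exp tip [205.646  155.5331] hole [201.1192 257.3229] band [211.2169  -4.8932]
wrist crop origin 190 106 zoom 3.0 exp tip [200.257  249.3713] hole [201.7657 200.0505] band [199.3027 363.0334]
```

View pics/c7.png

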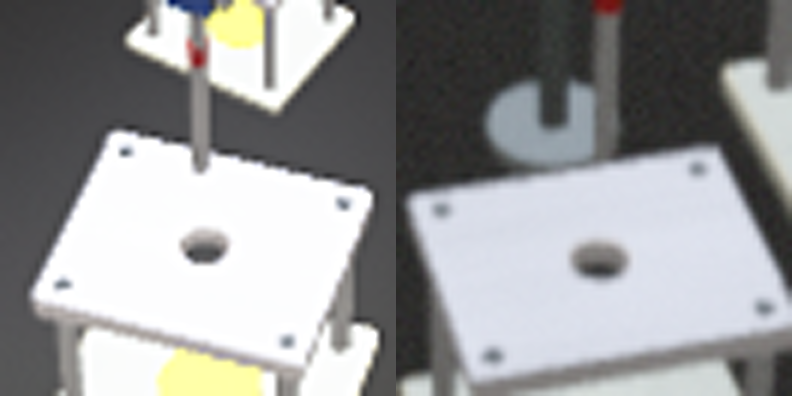

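View pics/d7.png

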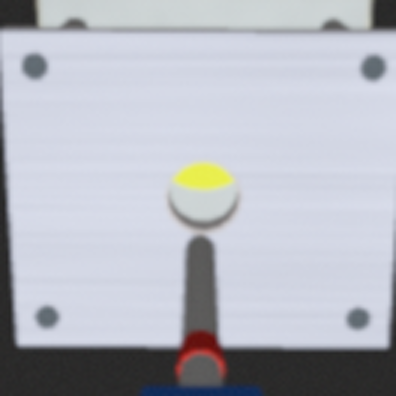

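The stem hangs straight. In the scene crop its tip is at (201,170) and the hole at (205,246); in the side crop they are at (209,158) and (203,260). Tip and hole agree with my estimates to about 0.5 mm. The hole lies about 0.5 mm further along tool y.

```bash
python3 plan.py 0.5064 0.0312 0.305 110 1
```

```text
max/row mm 31.004044808216232 turn [-0.0146 -0.0093  0.0398] err total mm world [  0.6048  -0.4491 -30.9949]
[[-0.7,0.5,31,-0.01,-0.01,0.04]]
```

Request:
move_arm(
  targets=[
    [[-0.5, 0.5, 10, 0, 0, 0], [0, 0, 10, 0, 0, 0], [0, 0, 10, 0, 0, 0], [0, 0, 0, 0, 0, 0], [0, 0, 0, 0, 0, 0]],
  ],
)

```text
t: 16.7
eef_pos: [0.5064, 0.0308, 0.3062]
orientation: [-179.9, -0.0, 110.1]
contact_force: [-0.4, 0.1, -1.5]
width: 0.0193
grip_force: 59.1
```

```bash
python3 plan.py 0.5064 0.0312 0.2172 110 1
```

```text
max/row mm 88.99301075484935 turn [-0.0134 -0.0058  0.0297] err total mm world [  0.0111   0.4414 -88.9919]
[[0.4,0.3,89,-0.01,-0.01,0.03]]
```

Request:
move_arm(
  targets=[
    [[0.4, 0, 8, 0, 0, 0], [0, 0, 10, 0, 0, 0], [0, 0, 10, 0, 0, 0], [0, 0, 10, 0, 0, 0], [0, 0, 10, 0, 0, 0]],
  ],
)

```text
t: 17.2
eef_pos: [0.5062, 0.031, 0.2577]
orientation: [-180.0, -0.0, 110.1]
contact_force: [0.4, 0.7, 0.1]
width: 0.0195
grip_force: 59.1
```

Request:
move_arm(
  targets=[
    [[0, 0, 10, 0, 0, 0], [0, 0, 10, 0, 0, 0], [0, 0, 8, 0, 0, 0], [0, 0, 6, 0, 0, 0], [0, 0, 0, 0, 0, 0]],
  ],
)

```text
t: 17.7
eef_pos: [0.506, 0.031, 0.2237]
orientation: [-179.9, -0.0, 110.1]
contact_force: [0.1, -0.7, 0.4]
width: 0.0196
grip_force: 59.1
```

```bash
cat > e.py <<'E'
from h import *
s=monitor.read_state();print(s["t"],s["eef_pos"],s["orientation"],s["contact_force"])
for n in("scene","side","wrist"):
    p=cams.camera_params(n);T=wristT() if n=="wrist" else p["T"];im=cams.capture(n).astype(int);np.save(n+"8.npy",im)
    h=proj(p,T,np.array([.5064,.0312,.11]));u,v=h.astype(int);r=16 if n!="wrist" else 45
    c=im[v-r:v+r,u-r:u+r];m=(c[...,0]>90)&(c[...,0]>1.7*c[...,1])&(c[...,0]>1.7*c[...,2])
    y,x=np.nonzero(m);print(n,"hole exp",h,"red centroid",x.mean()+u-r,y.mean()+v-r,"rows",y.min()+v-r,y.max()+v-r,"cols",x.min()+u-r,x.max()+u-r,len(x))
    print(" exp px of stem axis at z .105,.110,.115,.12:",*[proj(p,T,np.array([s["eef_pos"][0],s["eef_pos"][1],z])) for z in(.105,.11,.115,.12)])
    # text map: R red, # dark, . bright
    if n!="wrist":
        g=c.sum(2)/3
        for j in range(r-12,r+10): print(v-r+j,"".join("R" if m[j,i] else "0123456789"[min(9,int(g[j,i]//26))] for i in range(2*r)))
    if n!="wrist":print("first col",u-r)
E
python3 e.py
```

```text
17.7 [0.506  0.031  0.2237] [-179.8957   -0.0428  110.137 ] [ 0.1472 -0.7452  0.4404]
scene hole exp [244.3683 174.9307] red centroid 243.66666666666669 174.66666666666666 rows 174 175 cols 243 244 3
 exp px of stem axis at z .105,.110,.115,.12: [244.2458 176.1504] [244.2062 174.892 ] [244.1664 173.6258] [244.1263 172.3517]
162 99999962553333333335532224442223
163 99999998453333333335533249999844
164 99999999853333333336533369999999
165 99999999853333334346532499999999
166 99999999998333334335532699999999
167 99999999999633333335579999999999
168 99999999999989533347799999999999
169 99999999999999754689999999999999
170 99999999999999955899999999999999
171 99999999999999956899999999999999
172 99999999999999955799999999999999
173 99999999999999655599999999999999
174 9999999999999744R478999999999999
175 999999999999664RR466999999999999
176 99999999999975444546999999999999
177 99999999999993355538999999999999
178 99999999999998576789999999999999
179 99999999999999999999999999999999
180 99999999999999999999999999999999
181 99999999999999999999999999999999
182 999999999999999999999999999999
[... 634 characters left out ...]
88
206 8888888888888876RRR5788888888888
207 8888888888888764RRR3568888888888
208 8888888888888654RRR3457888888888
209 88888888888886443333446888888888
210 88888888888886433433346888888888
211 88888888888887644443368888888888
212 88888888888888777666778888888888
213 88888888888888888888888888888888
214 88888888888888888888888888888888
215 88888888888888888888888888888888
216 88888888888888888888888888888888
217 88888888888888888888888888888888
first col 251
wrist hole exp [256.0462 220.4389] red centroid 256.5181818181818 221.6818181818182 rows 216 229 cols 249 264 110
 exp px of stem axis at z .105,.110,.115,.12: [255.3546 217.1463] [255.324  220.4418] [255.292  223.8968] [255.2583 227.5232]
```

Well centred in every view; the band needs about 6.5 mm more.

Request:
move_arm(
  targets=[
    [[0, 0.3, 3, 0, 0, 0], [0, 0, 2, 0, 0, 0], [0, 0, 1, 0, 0, 0], [0, 0, 0, 0, 0, 0], [0, 0, 0, 0, 0, 0]],
  ],
)

```text
t: 18.35
eef_pos: [0.5068, 0.0311, 0.2189]
orientation: [180.0, 0.0, 110.1]
contact_force: [0.6, 0.5, -0.5]
width: 0.0192
grip_force: 59.1
```

Request:
move_arm(
  targets=[
    [[0, 0, 0, 0, 0, 0], [0, 0, 0, 0, 0, 0], [0, 0, 0, 0, 0, 0], [0, 0, 0, 0, 0, 0]],
  ],
)

```text
t: 18.75
eef_pos: [0.5068, 0.0311, 0.219]
orientation: [180.0, 0.0, 110.1]
contact_force: [0.0, 0.1, -1.4]
width: 0.0197
grip_force: 59.1
```

```bash
python3 e.py
```

```text
18.75 [0.5068 0.0311 0.219 ] [179.996    0.0003 110.1398] [ 0.0018  0.1059 -1.3815]
scene hole exp [244.3683 174.9307] red centroid 243.8 176.0 rows 175 177 cols 243 245 5
 exp px of stem axis at z .105,.110,.115,.12: [244.5053 176.2671] [244.4665 175.0087] [244.4275 173.7426] [244.3882 172.4687]
162 99999972453333333335532223442223
163 99999972453333333335532225999844
164 99999995353333333335543226999999
165 99999999953333333335533249999999
166 99999999954333333335532269999999
167 99999999995433344335532499999999
168 99999999999733334335557799999999
169 99999999999964333334579999999999
170 99999999999999944359999999999999
171 99999999999999955799999999999999
172 99999999999999955699999999999999
173 99999999999999855579999999999999
174 99999999999997765668999999999999
175 999999999999665R5457999999999999
176 999999999999743RRR36999999999999
177 9999999999999334R438999999999999
178 99999999999998466789999999999999
179 99999999999999999999999999999999
180 99999999999999999999999999999999
181 99999999999999999999999999999999
182 99999999999999999999999999999999
183 999999999999999999999
[... 607 characters left out ...]
8
206 88888888888888764446788888888888
207 88888888888887643344568888888888
208 8888888888888643RRR3457888888888
209 8888888888888643RRR3446888888888
210 8888888888888642RRR2346888888888
211 88888888888887644333368888888888
212 88888888888888776666778888888888
213 88888888888888888888888888888888
214 88888888888888888888888888888888
215 88888888888888888888888888888888
216 88888888888888888888888888888888
217 88888888888888888888888888888888
first col 251
wrist hole exp [255.7735 224.8322] red centroid 256.63265306122446 221.01020408163265 rows 216 229 cols 250 263 98
 exp px of stem axis at z .105,.110,.115,.12: [256.3331 221.6006] [256.3234 225.1005] [256.3133 228.7749] [256.3026 232.6372]
```

```bash
python3 -c "
from rig import env
print(env.sign_off())"
```

```text
the job is handed in; nothing more can be done
None
```

I handed the job in at about 19 s of the 58 s; no verdict came back. The hood hangs by itself on the bar near its middle, and the probe is held upright within about 1 mm of the hole's axis, its band about 2 mm above the plate top, by my measurements.

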